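# Set the chip shield and start the bench spindle

### The job

Get the bench spindle running: fold its chip shield down until it lies in line with the index arm beside it (do not shift the index arm) and let go of it. Only then flip the guard on the switch box up and over until it stays open by itself, press the start button beneath it fully down and release it, leaving the guard open. Do not press the stop button, and leave the chuck key and the cutter on the machine bed where they are.

Things in the scene. Friction and masses are not known exactly. Their poses are not given: they have to be found in the camera images.
- machine: Bench spindle, bolted down: grey bed plate 240 (x) x 300 (y) x 30 mm; green headstock 160 mm tall on its +y end with a steel chuck; aluminium chip shield hinged along y at the far (+x) side, on two posts. Origin: centre of the underside, x from the operator's (robot's) side to the far side, z up. Yawed up to 0.3 rad; stands left or right of the switch box.
- shield (a joint): Chip shield angle, rad: 0 = level, the panel reaching from its hinge towards the operator (machine -x); grows as it rises; 1.57 = upright; range 0 to 1.6. Starts steep, 1.15 to 1.45, with its outer face looking up and to the far side. Stiff friction hinge: it takes about 0.5 N m to turn (4 to 5 N at 110 mm from the hinge) and the panel stays wherever it is left; springback under 0.01 rad.
- shield_hinge (a point): Middle of the shield's hinge line, 175 mm above the table; at machine (85, -30, 175) mm. Its axes turn with the panel (x from free edge to hinge, y along the hinge line, z out of the outer face).
- shield_edge (a point): Middle of the shield's free edge, mid-thickness. Panel: plain aluminium sheet 150 mm from hinge to edge, 160 mm wide, 4 mm thick, with a lip turned down 12 mm on the inner side of the free edge. Axes as shield_hinge.
- index (a joint): Index arm angle, rad, measured as the shield's (0 = level, grows upward). It shows the angle the shield must have: 0.25 to 0.75. Friction-held; must not be shifted.
- index_tip (a point): Centre of the round knob (18 mm dia.) at the free end of the index arm, a narrow dark steel bar 8 mm deep that pivots on the shield's hinge axis beside its -y edge, at machine y = -132 mm, 112 mm from the axis to this point; a graduated aluminium disc stands behind its root. Its x axis runs along the arm to the pivot.
- switchbox: Grey switch box fixed to the bench, 100 (x) x 180 (y) x 70 mm tall. Origin: centre of its underside, x pointing from the operator's side to the far side. Carries the guarded start button at y = +40 mm and the uncovered stop button at y = -50 mm. Yawed up to 0.3 rad.
- guard (a joint): Start guard angle, rad: 0 = shut over the button, grows as it opens; hinge on its far side, along the box's y. Swings freely and falls shut below about 1.57; pushed past upright (beyond about 1.65) and let go, it falls on to its stop at 2.2 and stays.
- guard_hinge (a point): Middle of the guard's hinge line, at box (14, 40, 87) mm.
- guard_bar (a point): Middle of the guard's lifting bar: round steel, 8 mm thick, along the box's y, 56 mm clear between its side rods, 96 mm from the hinge line. With the guard shut it is level with the hinge, 32 mm off the operator-side face of the box, nothing beneath: it can be pinched from above (fingers closing along box x) and turns in the fingers. The guard is a dark steel cover 60 x 70 mm, 60 g.
- start (a joint): Travel of the start button, m: 0 = out, 0.006 = fully down; springs back. Fully down takes 5 N.
- start_top (a point): Centre of the top of the start button: round, steel, 26 mm dia., at box (-20, 40, 84 when out) mm; pressed straight down.
- stop (a joint): Travel of the stop button, m: 0 = out, 0.006 = down. Leave alone.
- stop_top (a point): Centre of the top of the stop button: round, black, 34 mm dia., at box (0, -50, 88) mm.
- chuck_key: Loose T-handled chuck key, 90 mm long, lying on the operator's side of the machine bed. Leave alone. Origin: mid-length, underside.
- cutter: Loose milling cutter standing upright on the operator's side of the machine bed, near its -y end, 40 mm dia., 75 mm tall. Leave alone. Origin: centre of its foot.
There are look-alikes about, which are no part of the job. Several things have the shape of the switchbox; the one meant has the colours described above.

How it is judged:
On the way, in this order (a step that is already met when the one before it is completed fails the run):
1. the shield lies in line with the index arm and has been let go (angle between the x axis of shield_edge and the x axis of index_tip, either way round below 0.08 rad and contact force between the fingers and machine below 0.3 N), for 0.2 s.
2. the guard is open past upright and stays, let go (value of joint guard above 1.65 rad and contact force between the fingers and switchbox below 0.3 N), for 0.2 s.
3. the start button is pressed fully down (value of joint start above 0.0048 m), for 0.05 s.
At the end, for the whole second after the job is handed in: The shield is within 0.08 rad (4.6 degrees) of the index arm, the guard stands open by itself (beyond 1.65 rad), and the start button has been pressed and is out again; the stop button is out (angle between the x axis of shield_edge and the x axis of index_tip, either way round below 0.08 rad and value of joint guard above 1.65 rad and value of joint each of start, stop below 0.0015 m); the robot touches nothing.
It fails at once if the start button is pressed while the shield is not in line with the index arm (value of joint start above 0.003 m and angle between the x axis of shield_edge and the x axis of index_tip, either way round above 0.08 rad).
It fails at once if the guard is opened before the shield is in line with the index arm (value of joint guard above 0.8 rad and angle between the x axis of shield_edge and the x axis of index_tip, either way round above 0.08 rad).
It fails at once if the index arm is shifted (distance of index_tip from where it was at the start of the episode above 0.006 m).
It fails at once if the stop button is pressed (value of joint stop above 0.003 m).
It fails at once if the chuck key or the cutter on the machine bed is moved by more than 30 mm (distance of any of chuck_key, cutter from where it was at the start of the episode above 0.03 m).
It also fails if it takes over 62 s, if anything falls off the work surface, if the arm or the gripper's body presses on something with over 40 N, if the wrist force passes 120 N, or if a joint passes its speed limit or range.

### The arm

A 6-joint arm with a two-finger parallel gripper is mounted at the origin on the work surface. World frame = base frame: x ahead of the robot, y to its left, z up, the work surface at z = 0. Lengths are in m, angles in rad, forces in N, time in s.
With the tool pointing down it reaches from about 0.35 to 0.85 m from the base axis. Payload 8.1 kg.
Tool frame: the origin (TCP) lies midway between the tips of the shut fingers; the grasp point (between the pads) lies 19 mm behind it; z points along the fingers, y is the line along which they close (so a half turn about z gives the same grasp; the last joint's range is limited). The gripper opens to 93 mm and grips with 3 to 60 N. Pads are 15 mm wide; open, the fingers measure 128 mm over their backs; the gripper's body (75 mm by 188 mm) begins 65 mm behind the grasp point.
Start: joints at [-0.085, 0.13, 1.488, -0, 1.523, -0.085], TCP at [0.6, 0, 0.219] pointing down, gripper open.
Joint ranges: [-2.96, 2.96], [-0.89, 2.26], [0.02, 2.5], [-1.34, 4.48], [0, 2.73], [-2.66, 2.66]. Speed limits (rad/s): [2.39, 2.39, 2.79, 3.14, 3.14, 3.14].

### API

Orientations are given as a rotation vector (axis times angle).
In Python, from plant import robot, cams gives the robot as it stands. The module is installed in compiled form; this text tells all that it offers.
- The arm moves only by the tool play_rows, never from a script. Its arguments are lists of equal length, an entry for each row: "slide": the shift along the tool's x, y, z scaled (see below), a list of three; "twist": the turn, a rotation vector about the tool's x, y, z scaled (see below), a list of three. A call has exactly 8 rows; each row shifts and turns the commanded pose from where the row before left it, along the tool's axes as they then stand; what a row does not reach is not made up. The controller multiplies each number of a shift by 25 cm and each number of a turn by 60 degrees. A row lasts 1/10 s, in which the tool goes at most 50 mm and 8.59 degrees, less where a joint would pass 70% of its speed; a pose out of reach is approached as far as the arm can. A call with a number of a shift or a turn outside -1 to 1 is refused whole. A call with a gripper value outside its range is refused whole. "fingers" is the closure, from -1 (fully open) to 1 (shut), set as the call begins (left out, the last holds). The fingers move at their own pace and stop on an object; "force" is the grip in N (left out, the last holds). Time passes only in rows, so rows that do not move let the fingers close, or fill a call up. It gives the time, the measured TCP pose, the force, the opening and the grip force at its end, in the units of the state.
- robot.read_state(): the state, without advancing time (a new reading comes with each control period).
- cams.read_camera(name): name is "scene" or "side" or "wrist"; returns (picture, depth): 420x560x3 uint8, red, green, blue; 420x560 float32, m along the optical axis (not along the pixel's ray), 0 where there is no reading.
- cams.get_calibration(name): a dict with "fx", "fy", "cx", "cy" (pixels), "world_from_camera" (4x4, takes a point from camera to world coordinates). Camera axes: x right, y down, z forward; pixel columns grow to the right and rows downward; lengths in m; the calibration is good to about 2 mm. A picture is of the moment at which its call begins: read the wrist's pose just before it. get_calibration takes no time and is no camera call; for the wrist camera it gives the pose at the moment of the call.
- robot.close_job(): hands the job in; it is judged then, once.
The state is a dict: "t": time; "q": joint angles; "dq": joint speeds; "joint_torque": joint torques, N m; "tool_pos": TCP position; "orientation": TCP orientation; "force": force on the tool from outside, world axes, zero at the start; "wrist_torque": the same for the moment, N m; "opening": finger opening in m; "gripper_force": force on a finger pad.
Only numpy, scipy, OpenCV 4.12 (cv2) and the standard library are available. Lean on these libraries where they do the work, as an engineer would, in place of code of your own. Each camera call takes 0.05 s, during which the arm holds its last target. There are 200 camera calls.

## Working session

There is one attempt and no reset: what is moved stays moved. The work goes in short steps, Python scripts to look and compute and a tool call to move; the robot and the scene stay as the last step left them, time stands still between calls to the robot, and variables do not carry over. Pictures are saved under pics/ and viewed, at most 12 in all, crops included, and the job is handed in when it is done.

Besides the shell and the picture viewer there is one more tool, called after ">>>" in YAML: its name, and indented under it one key for each argument. play_rows: Moves the arm, as the interface text tells. Shifts and turns lie within -1 to 1; 1 stands for 25 cm of shift or 60 degrees of turn. Its arguments: {"type":"object","properties":{"slide":{"type":"array"},"twist":{"type":"array"},"fingers":{"type":"number"},"force":{"type":"number"}},"required":["slide","twist"]}

```bash
mkdir -p pics; cat > h.py <<'E'
import numpy as np, cv2
from plant import robot, cams
from scipy.spatial.transform import Rotation as R
def snap(n):
    c=cams.get_calibration(n); im,d=cams.read_camera(n)
    np.savez(f'{n}.npz',im=im,d=d,T=c['world_from_camera'],k=[c['fx'],c['fy'],c['cx'],c['cy']])
    return im
def cloud(n):
    z=np.load(f'{n}.npz'); d=z['d']; fx,fy,cx,cy=z['k']; v,u=np.mgrid[:420,:560]
    P=np.stack([(u-cx)/fx*d,(v-cy)/fy*d,d],-1); T=z['T']
    W=P@T[:3,:3].T+T[:3,3]; W[d==0]=np.nan; return W,z['im']
def save(n,im,s=1.4):
    cv2.imwrite(f'pics/{n}.png',cv2.resize(im[:,:,::-1],None,fx=s,fy=s,interpolation=cv2.INTER_CUBIC))
E
python3 - <<'E'
from h import *
for n in('scene','side'): save(n+'1',snap(n))
for n in('scene','side'): print(cams.get_calibration(n)['world_from_camera'].round(2))
s=robot.read_state(); print(s['t'],s['tool_pos'],s['orientation'],s['opening'])
E
```

```text
[[ 0.29  0.78 -0.56  1.08]
 [ 0.96 -0.22  0.18 -0.23]
 [ 0.02 -0.59 -0.81  0.96]
 [ 0.    0.    0.    1.  ]]
[[-0.96 -0.17  0.21  0.27]
 [-0.27  0.63 -0.73  0.82]
 [-0.01 -0.76 -0.65  0.92]
 [ 0.    0.    0.    1.  ]]
0.1 [5.99496234e-01 8.67348409e-05 2.17681811e-01] [-2.22050044e+00 -2.22056112e+00  1.66135878e-03] 0.09295904203242945
```

View pics/scene1.png

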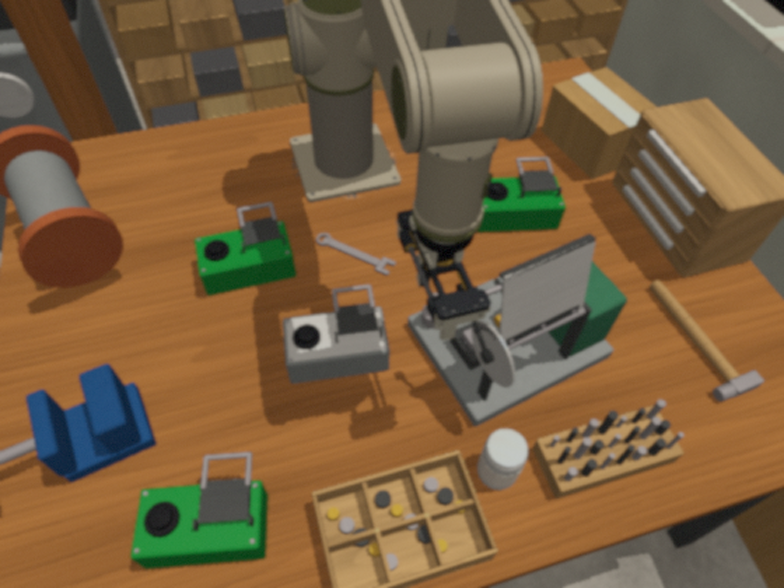

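View pics/side1.png

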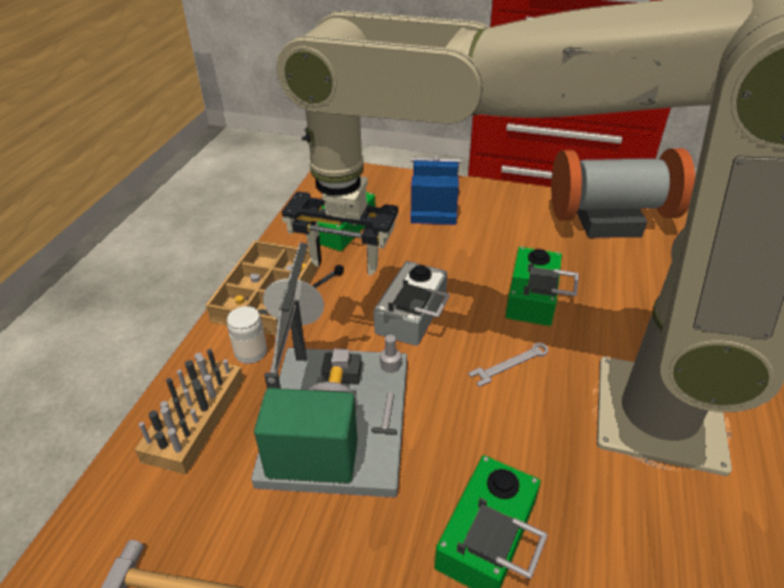

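The scene picture shows one grey box at (335,345) and three green look-alikes at (245,250), (520,200) and (200,520). The grey one matches the description. The machine is at (510,340), with the shield steep. In the side picture the index knob is at (338,270), left of the grey box at (410,300). I'll fit these from depth and check crops.

```bash
python3 - <<'E'
from h import *
def rect(P):
    r=cv2.minAreaRect((P*1000).astype(np.float32)); return r, cv2.boxPoints(r).round(0).tolist()
clouds=[cloud('scene'),cloud('side')]
W=np.concatenate([w.reshape(-1,3) for w,_ in clouds]); C=np.concatenate([i.reshape(-1,3) for _,i in clouds]).astype(int)
ok=~np.isnan(W[:,0]); W,C=W[ok],C[ok]
sat=C.max(1)-C.min(1)
# in scene image pixel lookups
w,im=clouds[0]
for nm,(u,v) in dict(box=(335,370),stop=(307,337),guard=(355,318),bar=(352,290),bed=(430,330),panel=(550,285),disc=(500,350)).items(): print(nm,w[int(v/1.4),int(u/1.4)].round(3))
w,im=clouds[1]
for nm,(u,v) in dict(knob=(339,270),knob2=(338,271),bar=(320,282),cutter=(390,342),stop=(420,273),barg=(442,297),bed=(400,390),head=(300,410)).items(): print('side',nm,w[int(v/1.4),int(u/1.4)].round(3))
a=clouds[0][1][215:285,195:285];b=clouds[1][1][165:250,180:340]
A=cv2.resize(a,(400,311),interpolation=2);B=cv2.resize(b,(585,311),interpolation=2)
save('crop',np.vstack([np.pad(A,((0,0),(0,185),(0,0))),B])[:, :],0.95)
m=(abs(W[:,2]-.03)<.004)&(sat<30)&(W[:,0]>.4)&(abs(W[:,1])<.5); print('bed',m.sum(),rect(W[m][:,:2]))
m=(abs(W[:,2]-.07)<.004)&(sat<30)&(W[:,0]>.3)&(W[:,1]<.1)&(W[:,1]>-.3); print('boxtop',m.sum(),rect(W[m][:,:2]))
E
```

```text
box [ 0.558 -0.153  0.03 ]
stop [ 0.512 -0.188  0.086]
guard [ 0.498 -0.1    0.086]
bar [ 0.437 -0.089  0.086]
bed [0.525 0.035 0.032]
panel [0.641 0.161 0.27 ]
disc [0.692 0.073 0.208]
side knob [0.589 0.048 0.255]
side knob2 [0.591 0.05  0.252]
side bar [0.625 0.054 0.223]
side cutter [0.498 0.055 0.107]
side stop [ 0.496 -0.179  0.086]
side barg [ 0.45  -0.19   0.019]
side bed [0.469 0.095 0.029]
side head [0.577 0.281 0.161]
bed 7159 (((634.2655029296875, -0.057769775390625), (397.7755432128906, 982.4205322265625), 3.0056028366088867), [[410.0, 480.0], [461.0, -501.0], [859.0, -480.0], [807.0, 501.0]])
boxtop 2416 (((559.7432250976562, -49.791595458984375), (555.8758544921875, 242.9943389892578), 44.150943756103516), [[276.0, -156.0], [445.0, -331.0], [844.0, 57.0], [675.0, 231.0]])
```

View pics/crop.png

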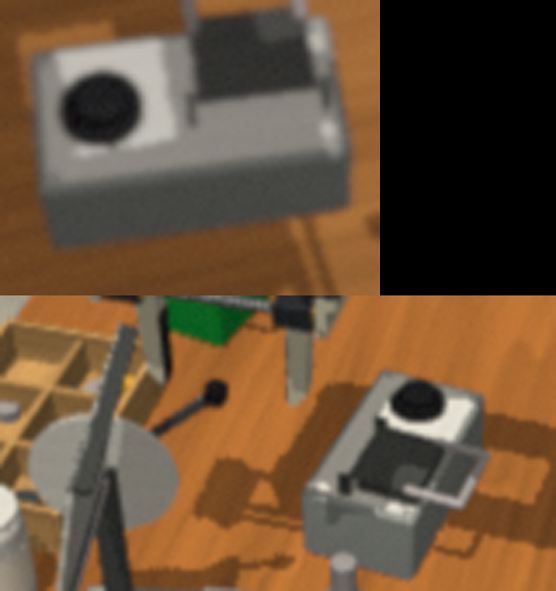

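The crop confirms the grey box: black stop button at left, dark guard and bar at right, guard shut. Next come local fits of the panel, bed and box.

```bash
cat > fit.py <<'E'
from h import *
cl=[cloud('scene'),cloud('side')]
def sel(i,x0,y0,x1,y1):   # viewed pixels
    w,im=cl[i]; s=np.s_[int(y0/1.4):int(y1/1.4),int(x0/1.4):int(x1/1.4)]
    W=w[s].reshape(-1,3);C=im[s].reshape(-1,3).astype(int);ok=~np.isnan(W[:,0]);return W[ok],C[ok]
# box top
P=[];
for i,b in((0,(270,270,400,390)),(1,(365,255,460,350))):
    W,C=sel(i,*b); m=(abs(W[:,2]-.07)<.005)&(np.ptp(C,axis=1)<35); P.append(W[m]); r=cv2.minAreaRect((W[m][:,:2]*1e3).astype(np.float32)); print('box',i,m.sum(),r)
# bed
for i,b in((0,(405,290,615,420)),(1,(250,345,410,495))):
    W,C=sel(i,*b); m=(abs(W[:,2]-.03)<.005)&(np.ptp(C,axis=1)<30); r=cv2.minAreaRect((W[m][:,:2]*1e3).astype(np.float32)); print('bed',i,m.sum(),r,cv2.boxPoints(r).round().tolist())
# stop
for i,b in((0,(285,320,325,352)),(1,(400,260,440,285))):
    W,C=sel(i,*b); m=(C.max(1)<70)&(W[:,2]>.08)&(W[:,2]<.095); print('stop',i,m.sum(),W[m].mean(0).round(4))
# panel
W,C=sel(0,510,255,590,320); 
c=np.median(W,0); W=W[np.linalg.norm(W-c,axis=1)<.1]
for _ in range(5):
    c=W.mean(0); n=np.linalg.svd(W-c,full_matrices=False)[2][2]; n*=np.sign(n[0]); W=W[abs((W-c)@n)<.006]
print('panel',c,n,'yaw',np.arctan2(n[1],n[0]),'ang',np.arctan2(n[0:2]@n[:2]/np.linalg.norm(n[:2]),n[2]))
W,C=sel(0,490,235,600,345); m=abs((W-c)@n)<.005; W=W[m]
d=np.array([-n[1],n[0],0])/np.hypot(n[0],n[1]); 
print('panel ranges y',np.percentile(W@d,[.5,99.5]),'z',np.percentile(W[:,2],[.5,50,99.5]),len(W))
# knob
W,C=sel(1,330,262,347,280); m=(C.max(1)<60)&(W[:,2]>.2); print('knob',m.sum(),W[m].mean(0),np.ptp(W[m],axis=0)); 
W,C=sel(1,310,262,347,295); m=(C.max(1)<90)&(W[:,2]>.2);print(W[m][::6].round(3).tolist())
E
python3 fit.py
```

```text
box 0 1642 ((511.956298828125, -140.0916748046875), (178.0604248046875, 102.48656463623047), 82.3404541015625)
box 1 709 ((505.51318359375, -136.87718200683594), (179.0149688720703, 101.0799560546875), 82.861328125)
bed 0 3347 ((571.4663696289062, 172.92184448242188), (237.78993225097656, 299.939697265625), 11.704151153564453) [[425.0, 296.0], [485.0, 2.0], [718.0, 50.0], [657.0, 344.0]]
bed 1 3846 ((600.7327270507812, 177.44610595703125), (310.30352783203125, 308.71002197265625), 11.332953453063965) [[418.0, 298.0], [479.0, -4.0], [783.0, 57.0], [723.0, 359.0]]
stop 0 135 [ 0.5062 -0.1895  0.0855]
stop 1 91 [ 0.4989 -0.1803  0.087 ]
panel [0.64099401 0.16322281 0.26145794] [0.95712003 0.19533141 0.21393197] yaw 0.20131790305099295 ang 1.3551979706354151
panel ranges y [-0.06638265  0.14458014] z [0.11170289 0.25029337 0.32155138] 3564
knob 38 [0.592251  0.0488287 0.2503083] [0.02507796 0.01319597 0.02315679]
[[0.646, 0.005, 0.225], [0.596, 0.042, 0.254], [0.594, 0.047, 0.256], [0.591, 0.05, 0.255], [0.593, 0.052, 0.254], [0.596, 0.05, 0.248], [0.605, 0.05, 0.243], [0.589, 0.049, 0.246], [0.599, 0.051, 0.242], [0.612, 0.051, 0.236], [0.613, 0.051, 0.233], [0.612, 0.053, 0.231], [0.627, 0.055, 0.223], [0.631, 0.054, 0.218], [0.629, 0.058, 0.219], [0.634, 0.056, 0.209]]
```

>>> play_rows:
  slide:
    - [0,0,-0.18]
    - [0,0,-0.18]
    - [0,0,-0.18]
    - [0,0,-0.18]
    - [0.168,0.095,0]
    - [0.168,0.095,0]
    - [0.168,0.095,0]
    - [0.168,0.095,0]
  twist:
    - [0,0,0]
    - [0,0,0]
    - [0,0,0]
    - [0,0,0]
    - [0,0,-0.048]
    - [0,0,-0.048]
    - [0,0,-0.048]
    - [0,0,-0.048]
  fingers: 1
  force: 20

```text
t: 0.9
tool_pos: [0.6825, 0.1758, 0.3978]
orientation: [-1.985, -2.434, 0.001]
force: [0.7, -0.0, 0.0]
opening: 0.033
gripper_force: 0.0
```

```bash
python3 - <<'E'
from h import *
S=snap('scene');D=snap('side'); s=robot.read_state(); print(s['t'],s['tool_pos'],s['orientation'],s['opening'])
a=S[180:290,290:450]; b=D[165:275,180:340]
save('c2',np.vstack([cv2.resize(a,(800,550),interpolation=2)[:300*2-50],cv2.resize(b,(800,550),interpolation=2)])[:, :],.545)
E
```

```text
1.0 [0.68223436 0.1803953  0.39383145] [-1.97483134 -2.43662945  0.0052023 ] 0.025227752863760906
```

View pics/c2.png

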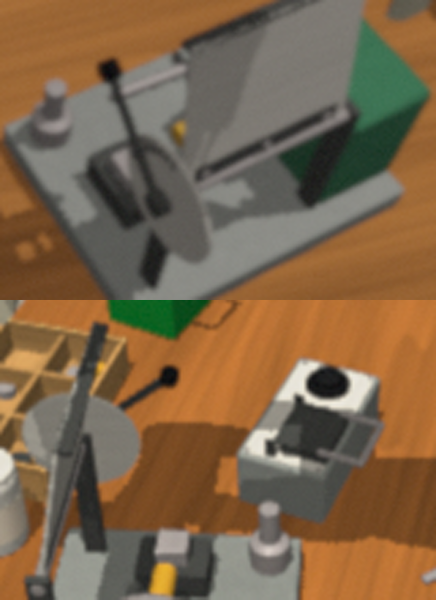

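The shield crop shows the index knob at scene px (330,205.7) with the arm running to (347,254). In the side picture the knob is at (242,193), arm at (226,203.5). I'll intersect these rays with the arm's plane and also refit bed and box.

```bash
cat > idx.py <<'E'
from h import *
yaw=.2025; ex=np.array([np.cos(yaw),np.sin(yaw),0]); ey=np.array([-ex[1],ex[0],0])
o=np.array([.5715,.173,0]); piv=o+.085*ex-.132*ey+[0,0,.175]
def ray(n,u,v):
    z=np.load(n+'.npz'); fx,fy,cx,cy=z['k'];T=z['T']; return T[:3,3],T[:3,:3]@np.array([(u-cx)/fx,(v-cy)/fy,1])
def hit(n,u,v):
    c,d=ray(n,u,v); P=c+d*((piv-c)@ey)/(d@ey); q=P-piv; return P.round(4), (-(q@ex)).round(4), q[2].round(4), np.arctan2(q[2],-(q@ex)).round(3)
if __name__=='__main__':
    print('piv',piv)
    print(hit('scene',330,205.7)); print(hit('scene',338.4,229.5)); print(hit('side',242,193.3)); print(hit('side',225.9,203.5))
    # triangulate knob
    c1,d1=ray('scene',330,205.7); c2,d2=ray('side',242,193.3)
    t=np.linalg.lstsq(np.c_[d1,-d2],c2-c1,rcond=None)[0]; a,b=c1+d1*t[0],c2+d2*t[1]; print('tri',a,b); q=(a+b)/2-piv; print(-q@ex,q@ey,q[2],np.arctan2(q[2],-(q@ex)))
E
python3 idx.py; python3 fit.py | grep -v '^\[\['
```

```text
piv [0.68131087 0.06079228 0.175     ]
(array([0.599 , 0.0439, 0.2502]), np.float64(0.0841), np.float64(0.0752), np.float64(0.73))
(array([0.6386, 0.052 , 0.2148]), np.float64(0.0436), np.float64(0.0398), np.float64(0.741))
(array([0.5915, 0.0423, 0.2452]), np.float64(0.0917), np.float64(0.0702), np.float64(0.654))
(array([0.6332, 0.0509, 0.2104]), np.float64(0.0491), np.float64(0.0354), np.float64(0.625))
tri [0.59509153 0.04607015 0.24437971] [0.59115533 0.0431332  0.2459138 ]
0.08964172971007807 0.0018763806748017808 0.07014675475223198 0.6639932885012341
box 0 1643 ((511.2793884277344, -139.916015625), (178.1049346923828, 101.02542877197266), 82.73551940917969)
box 1 711 ((504.353515625, -137.58798217773438), (178.90264892578125, 99.87506103515625), 82.23001861572266)
bed 0 3998 ((571.3457641601562, 173.0943145751953), (239.2256317138672, 299.62933349609375), 11.620867729187012) [[424.0, 296.0], [484.0, 2.0], [719.0, 50.0], [658.0, 344.0]]
bed 1 3827 ((597.472900390625, 179.9092254638672), (304.84405517578125, 304.9663391113281), 11.56649398803711) [[418.0, 299.0], [479.0, -0.0], [777.0, 61.0], [716.0, 360.0]]
stop 0 131 [ 0.5061 -0.1895  0.0856]
stop 1 93 [ 0.4984 -0.1801  0.0864]
panel [0.6410398  0.16337108 0.26116696] [0.9573337  0.19446837 0.2137621 ] yaw 0.2004085422976189 ang 1.3553718649320656
panel ranges y [-0.06659394  0.1455334 ] z [0.11451914 0.24986398 0.32144953] 3547
knob 40 [0.59262422 0.0486116  0.25001927] [0.02523954 0.01095275 0.02306939]
```

>>> play_rows:
  slide:
    - [-0.02,0,0.11]
    - [-0.02,0,0.11]
    - [-0.02,0,0.11]
    - [0,0,0.11]
    - [0,-0.04,0]
    - [0,-0.04,0]
    - [0,0,0]
    - [0,0,0]
  twist:
    - [0,0,0]
    - [0,0,0]
    - [0,0,0]
    - [0,0,0]
    - [0,0,0]
    - [0,0,0]
    - [0,0,0]
    - [0,0,0]

```text
t: 1.8
tool_pos: [0.6654, 0.1555, 0.2889]
orientation: [1.988, 2.433, 0.0]
force: [0.3, 0.4, -0.2]
opening: 0.0003
gripper_force: 0.0
```

>>> play_rows:
  slide:
    - [0,-0.02,0.0128]
    - [0,-0.02,0.0128]
    - [0,-0.02,0.0128]
    - [0,-0.02,0.0128]
    - [0,-0.02,0.0128]
    - [0,-0.02,0.0128]
    - [0,-0.02,0.0128]
    - [0,0,0]
  twist:
    - [0,0,0]
    - [0,0,0]
    - [0,0,0]
    - [0,0,0]
    - [0,0,0]
    - [0,0,0]
    - [0,0,0]
    - [0,0,0]

```text
t: 2.6
tool_pos: [0.6302, 0.1486, 0.2658]
orientation: [-1.987, -2.433, 0.001]
force: [1.3, 0.5, 1.5]
opening: 0.0003
gripper_force: 0.6
```

```bash
cat > pan.py <<'E'
from h import *
from idx import ex,ey,o
s=robot.read_state(); snap('scene'); snap('side')
def fit():
  h=o+.085*ex-.03*ey+[0,0,.175]; out=[]
  for n in('scene','side'):
    w,im=cloud(n); P=w.reshape(-1,3); q=P-h; a,b,c=q@ex,q@ey,q[:,2]
    m=(abs(b)<.07)&(a<.01)&(a>-.16)&(c>.02)&(c<.17)&((-a)**2+c**2<.15**2)
    x,z=-a[m],c[m]
    # exhaustive angle/offset vote
    best=max(((np.sum(abs(z*np.cos(t)-x*np.sin(t)-d)<.003),t,d) for t in np.arange(.1,1.5,.01) for d in np.arange(-.012,.013,.003)))
    k=abs(z*np.cos(best[1])-x*np.sin(best[1])-best[2])<.005
    e=np.linalg.eigh(np.cov(x[k],z[k]))[1][:,1]; e*=np.sign(e[1]); out.append((n,int(best[0]),round(float(np.arctan2(e[1],e[0])),3)))
  return out
print(fit(),s['t'],s['tool_pos'],s['force'])
E
python3 pan.py
```

```text
[('scene', 1896, 1.146), ('side', 284, 1.159)] 2.6 [0.63020399 0.14860751 0.26579758] [1.25633263 0.52227267 1.48796333]
```

>>> play_rows:
  slide:
    - [0,-0.017,0.0097]
    - [0,-0.017,0.0097]
    - [0,-0.017,0.0097]
    - [0,-0.017,0.0097]
    - [0,-0.017,0.0097]
    - [0,-0.017,0.0097]
    - [0,-0.017,0.0097]
    - [0,0,0]
  twist:
    - [0,0,0]
    - [0,0,0]
    - [0,0,0]
    - [0,0,0]
    - [0,0,0]
    - [0,0,0]
    - [0,0,0]
    - [0,0,0]

```text
t: 3.5
tool_pos: [0.6008, 0.1426, 0.2484]
orientation: [-1.987, -2.432, 0.003]
force: [1.3, -0.6, -0.4]
opening: 0.0007
gripper_force: 0.0
```

```bash
python3 pan.py; python3 - <<'E'
from h import *
S=cloud('scene')[1];D=cloud('side')[1]
b=D[165:265,180:280]; a=S[180:280,290:390]
save('c3',np.hstack([cv2.resize(a,(800,800),interpolation=2),cv2.resize(b,(800,800),interpolation=2)]),.5)
E
```

```text
[('scene', 2026, 0.828), ('side', 886, 0.831)] 3.5 [0.6008296  0.14256189 0.24836828] [ 1.29236513 -0.63072707 -0.3944176 ]
```

View pics/c3.png

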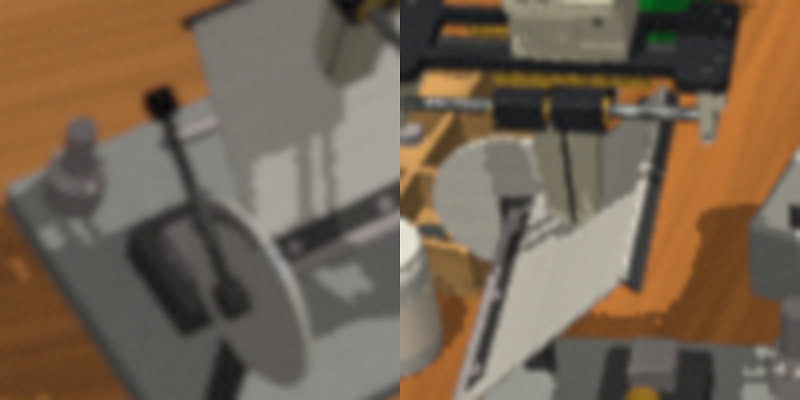

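The crop shows the panel still steeper than the arm. In the scene half the panel edge runs (245,215)–(192,25) and the arm (225,290)–(160,105). I'll compute both slopes in the same camera.

```bash
cat > ang.py <<'E'
import idx,numpy as np
from idx import *
def line(n,p,q,off):
    idx.piv=o+.085*ex+off*ey+np.array([0,0,.175])
    a=hit(n,*p);b=hit(n,*q); return a[1:],b[1:],np.arctan2(b[2]-a[2],b[1]-a[1]).round(3)
E
python3 - <<'E'
from ang import *
f=lambda x,y:(290+x/4,180+y/4)
print('edge',line('scene',f(245,215),f(194,28),-.11)); print('arm',line('scene',f(225,285),f(160,103),-.132)); print('arm',line('scene',f(205,220),f(160,103),-.132))
# dark-pixel fit of the arm in the scene image
z=np.load('scene.npz')['im'][:, :].astype(int); g=z.max(2)
pts=[]
for v in range(212,232):
    r=g[v,325:350]; k=np.argmin(r); w=np.clip(110-r,0,None).astype(float); w[abs(np.arange(25)-k)>3]=0; pts.append((325+(w*np.arange(25)).sum()/max(w.sum(),1),v))
pts=np.array(pts); c=np.polyfit(pts[:,1],pts[:,0],1); print(c,np.abs(pts[:,0]-np.polyval(c,pts[:,1])).max())
print(line('scene',(np.polyval(c,231),231),(np.polyval(c,206),206),-.132))
E
```

```text
edge ((np.float64(0.0259), np.float64(0.0319), np.float64(0.889)), (np.float64(0.0945), np.float64(0.1127), np.float64(0.873)), np.float64(0.867))
arm ((np.float64(0.0055), np.float64(0.0077), np.float64(0.956)), (np.float64(0.084), np.float64(0.075), np.float64(0.729)), np.float64(0.709))
arm ((np.float64(0.0315), np.float64(0.0351), np.float64(0.84)), (np.float64(0.084), np.float64(0.075), np.float64(0.729)), np.float64(0.65))
[  0.36457867 254.57308697] 1.5777423194367657
((np.float64(0.0414), np.float64(0.0371), np.float64(0.73)), (np.float64(0.0849), np.float64(0.0731), np.float64(0.711)), np.float64(0.691))
```

>>> play_rows:
  slide:
    - [0,-0.0115,0.0046]
    - [0,-0.0115,0.0046]
    - [0,-0.0115,0.0046]
    - [0,-0.0115,0.0046]
    - [0,-0.0115,0.0046]
    - [0,0,0]
    - [0,0,0]
    - [0,0,0]
  twist:
    - [0,0,0]
    - [0,0,0]
    - [0,0,0]
    - [0,0,0]
    - [0,0,0]
    - [0,0,0]
    - [0,0,0]
    - [0,0,0]

```text
t: 4.4
tool_pos: [0.5874, 0.1398, 0.2434]
orientation: [-1.987, -2.433, 0.001]
force: [1.0, 0.2, 1.7]
opening: 0.0003
gripper_force: 0.7
```

```bash
python3 pan.py
```

```text
[('scene', 2038, 0.705), ('side', 1077, 0.708)] 4.4 [0.58742209 0.1398431  0.24340454] [1.04712139 0.21931876 1.65344371]
```

>>> play_rows:
  slide:
    - [0,0.02,-0.12]
    - [0,0,-0.17]
    - [0,0,-0.17]
    - [-0.15,-0.12,0]
    - [-0.15,-0.12,0]
    - [-0.15,-0.12,0]
    - [-0.15,-0.12,0]
    - [-0.15,-0.12,0]
  twist:
    - [0,0,0]
    - [0,0,0]
    - [0,0,0]
    - [0,0,0.064]
    - [0,0,0.064]
    - [0,0,0.064]
    - [0,0,0.064]
    - [0,0,0.064]
  fingers: -1

```text
t: 5.3
tool_pos: [0.4546, -0.0565, 0.3579]
orientation: [-2.367, -2.064, 0.001]
force: [0.8, -1.1, 0.4]
opening: 0.0597
gripper_force: 0.0
```

```bash
python3 pan.py; python3 - <<'E'
from h import *
snap('wrist'); s=robot.read_state(); print(s['tool_pos'],s['orientation'],s['opening'])
S=cloud('scene')[1];D=cloud('side')[1];W=cloud('wrist')[1]
r=lambda a,x,y:cv2.resize(a,(x,y),interpolation=2)
save('c4',np.vstack([np.hstack([r(S[180:280,290:390],400,400),r(D[165:265,180:280],400,400)]),]),1); save('w1',W,1)
E
```

```text
[('scene', 2977, 0.703), ('side', 1290, 0.706)] 5.3 [ 0.45460458 -0.05649361  0.35792458] [ 0.78860669 -1.13478472  0.37126287]
[ 0.45481927 -0.05702983  0.35875004] [ 2.36926911e+00  2.06254058e+00 -6.66357446e-05] 0.07191532914960437
```

View pics/c4.png

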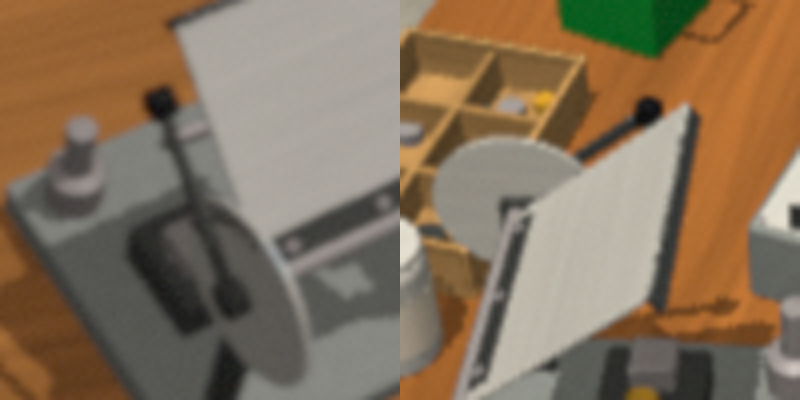

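View pics/w1.png

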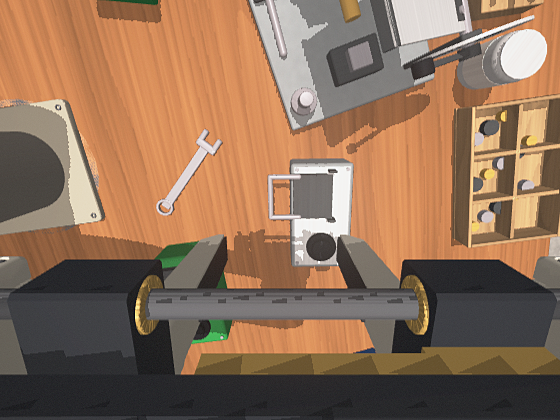

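In c4 the panel edge runs about parallel to the arm in both views: side half, edge (535,205)–(690,105), arm (585,160)–(648,110). In the wrist picture the bar is at (271,198), spanning rows 176–220. The stop button is at (321,247) and the box top runs (293,159)–(351,265).

```bash
python3 - <<'E'
from ang import *
f=lambda x,y:(290+x/4,180+y/4); g=lambda x,y:(180+(x-400)/4,165+y/4)
print('S edge',line('scene',f(240,205),f(175,28),-.11)[2],'arm',line('scene',f(225,285),f(160,103),-.132)[2])
print('D edge',line('side',g(535,205),g(690,105),-.11)[2],'arm',line('side',g(583,161),g(648,110),-.132)[2])
# 3D arm cloud in machine frame, wrist cam
for n in('wrist','scene','side'):
    w,im=cloud(n); p=o+.085*ex-.132*ey+np.array([0,0,.175]); q=w.reshape(-1,3)-p; a,b,c=-q@ex,q@ey,q[:,2]
    m=(abs(b)<.016)&(a>.035)&(a<.1)&(c>.02)&(c<.1)&(im.reshape(-1,3).max(1)<100)
    if m.sum()>8:
        A,C=a[m],c[m]; A0,C0=A.mean(),C.mean(); e=np.linalg.eigh(np.cov(A,C))[1][:,1]; print(n,m.sum(),'arm dir',np.arctan2(*(e*np.sign(e[0]))[::-1]).round(3),'radial',np.arctan2(C0,A0).round(3))
    h=o+.085*ex-.03*ey+np.array([0,0,.175]); 
def at(u,v,zz):
    c,d=ray('wrist',u,v); return (c+d*(zz-c[2])/d[2]).round(4)
w=cloud('wrist')[0]
print('bar',at(271,198,.091),at(270.5,176,.091),at(270.5,220,.091),'depth',w[198,271],w[198,270]); print('stop',at(321,247,.088),w[247,321])
print('corners',[at(*p,.07).tolist() for p in((293,159),(352,160),(351,265),(291,265))])
E
```

```text
S edge 0.68 arm 0.709
D edge 0.698 arm 0.778
wrist 531 arm dir 0.69 radial 0.692
scene 178 arm dir 0.77 radial 0.708
side 94 arm dir 0.732 radial 0.694
bar [ 0.4316 -0.0892  0.091 ] [ 0.4359 -0.0554  0.091 ] [ 0.4255 -0.1242  0.091 ] depth [ 0.43154096 -0.08928804  0.0906272 ] [ 0.42989795 -0.08945069  0.08905702]
stop [ 0.4994 -0.1821  0.088 ] [ 0.49964957 -0.18327284  0.08546528]
corners [[0.4732, -0.0373, 0.07], [0.5639, -0.0516, 0.07], [0.5485, -0.2307, 0.07], [0.4464, -0.2163, 0.07]]
```

>>> play_rows:
  slide:
    - [-0.07,-0.035,0]
    - [-0.07,-0.035,0.12]
    - [0,0,0.15]
    - [0,0,0.15]
    - [0,0,0.15]
    - [0,0,0.15]
    - [0,0,0.12]
    - [0,0,0]
  twist:
    - [0,0,0]
    - [0,0,0]
    - [0,0,0]
    - [0,0,0]
    - [0,0,0]
    - [0,0,0]
    - [0,0,0]
    - [0,0,0]
  fingers: 0.48
  force: 15

```text
t: 6.25
tool_pos: [0.4312, -0.0857, 0.1435]
orientation: [-2.357, -2.064, 0.007]
force: [0.1, 0.7, -1.1]
opening: 0.0244
gripper_force: 0.0
```

```bash
python3 - <<'E'
from h import *
s=robot.read_state(); print(s['tool_pos'],s['opening'])
snap('wrist'); W=cloud('wrist')[1]; save('w2',W,1)
E
```

```text
[ 0.43122606 -0.0856786   0.14354859] 0.0243935253154174
```

View pics/w2.png

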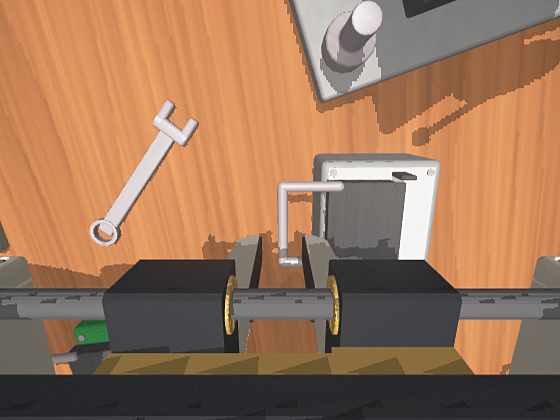

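>>> play_rows:
  slide:
    - [-0.006,0,0.1]
    - [-0.006,0,0.1]
    - [0,0,0.096]
    - [0,0,0]
    - [0,0,0]
    - [0,0,0]
    - [0,0,0]
    - [0,0,0]
  twist:
    - [0,0,0]
    - [0,0,0]
    - [0,0,0]
    - [0,0,0]
    - [0,0,0]
    - [0,0,0]
    - [0,0,0]
    - [0,0,0]

```text
t: 7.1
tool_pos: [0.4347, -0.0909, 0.0758]
orientation: [2.364, 2.067, 0.002]
force: [0.2, -0.6, -0.1]
opening: 0.0244
gripper_force: 0.0
```

>>> play_rows:
  slide:
    - [0,0,0]
    - [0,0,0]
    - [0,0,0]
    - [0,0,0]
    - [0,0,0]
    - [0,0,0]
    - [0,0,0]
    - [0,0,0]
  twist:
    - [0,0,0]
    - [0,0,0]
    - [0,0,0]
    - [0,0,0]
    - [0,0,0]
    - [0,0,0]
    - [0,0,0]
    - [0,0,0]
  fingers: 1
  force: 10

```text
t: 7.9
tool_pos: [0.431, -0.0903, 0.074]
orientation: [-2.361, -2.065, 0.007]
force: [-14.0, 1.6, 11.9]
opening: 0.0072
gripper_force: 10.0
```

>>> play_rows:
  slide:
    - [0,0.003,-0.046]
    - [0,0.008,-0.045]
    - [0,0.014,-0.044]
    - [0,0.019,-0.042]
    - [0,0.024,-0.0395]
    - [0,0.028,-0.036]
    - [0,0.032,-0.033]
    - [0,0.036,-0.029]
  twist:
    - [0,0,0]
    - [0,0,0]
    - [0,0,0]
    - [0,0,0]
    - [0,0,0]
    - [0,0,0]
    - [0,0,0]
    - [0,0,0]

```text
t: 8.7
tool_pos: [0.4735, -0.096, 0.154]
orientation: [-2.364, -2.066, 0.002]
force: [-3.0, 0.7, 3.8]
opening: 0.0072
gripper_force: 10.0
```

Still gripped and tracking well, so I'll continue the arc past upright.

>>> play_rows:
  slide:
    - [0,0.039,-0.024]
    - [0,0.042,-0.019]
    - [0,0.044,-0.014]
    - [0,0.045,-0.009]
    - [0,0.046,-0.003]
    - [0,0.046,0.002]
    - [0,0.045,0.008]
    - [0,0.044,0.013]
  twist:
    - [0,0,0]
    - [0,0,0]
    - [0,0,0]
    - [0,0,0]
    - [0,0,0]
    - [0,0,0]
    - [0,0,0]
    - [0,0,0]

```text
t: 9.5
tool_pos: [0.5617, -0.1077, 0.1645]
orientation: [-2.365, -2.067, 0.0]
force: [-0.7, 1.8, -0.7]
opening: 0.0073
gripper_force: 10.0
```

```bash
python3 - <<'E'
from h import *
s=robot.read_state(); print(s['tool_pos'],s['opening'],s['gripper_force'],s['force'])
D=snap('side')[150:290,230:380]; S=snap('scene')[180:320,170:320]
save('c5',np.hstack([S,D]),2.6)
E
```

```text
[ 0.56171116 -0.10773225  0.16450692] 0.00725663729784871 9.994506686925888 [-0.6585948   1.767129   -0.73798939]
```

View pics/c5.png

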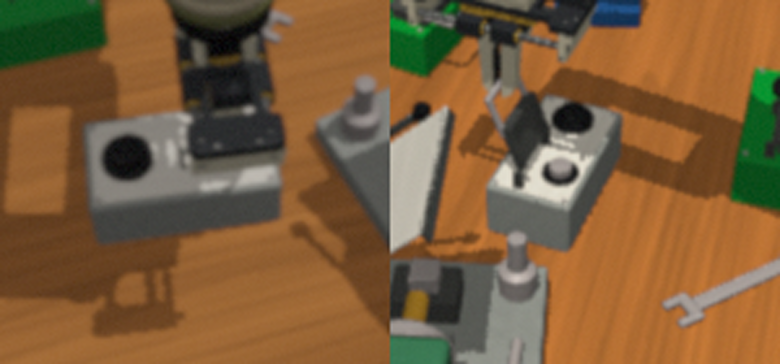

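The guard leans past upright in the fingers, and the start button is exposed at (560,172). Releasing it now.

>>> play_rows:
  slide:
    - [0,0,0]
    - [0,0,0]
    - [0,0,0]
    - [0,0,0]
    - [0,0,0]
    - [0,0,-0.12]
    - [0,0,-0.16]
    - [0,0,-0.16]
  twist:
    - [0,0,0]
    - [0,0,0]
    - [0,0,0]
    - [0,0,0]
    - [0,0,0]
    - [0,0,0]
    - [0,0,0]
    - [0,0,0]
  fingers: -1

```text
t: 10.4
tool_pos: [0.5607, -0.1077, 0.2753]
orientation: [-2.364, -2.067, 0.001]
force: [1.2, 0.1, 0.7]
opening: 0.0668
gripper_force: 0.0
```

>>> play_rows:
  slide:
    - [0,-0.09,0]
    - [0,-0.09,0]
    - [0,-0.09,0]
    - [0,0,0]
    - [0,0,0]
    - [0,0,0]
    - [0,0,0]
    - [0,0,0]
  twist:
    - [0,0,0]
    - [0,0,0]
    - [0,0,0]
    - [0,0,0]
    - [0,0,0]
    - [0,0,0]
    - [0,0,0]
    - [0,0,0]
  fingers: 1

```text
t: 11.2
tool_pos: [0.4949, -0.0988, 0.2744]
orientation: [-2.365, -2.068, 0.0]
force: [-0.2, 0.3, -0.0]
opening: 0.0117
gripper_force: 0.0
```

```bash
python3 - <<'E'
from h import *
s=robot.read_state(); print(s['t'],s['tool_pos'],s['orientation'],s['opening'])
save('w3',snap('wrist'),1)
E
```

```text
11.2 [ 0.49487379 -0.09884534  0.27440498] [-2.36476878e+00 -2.06760657e+00  4.22608703e-04] 0.011700132826384413
```

View pics/w3.png

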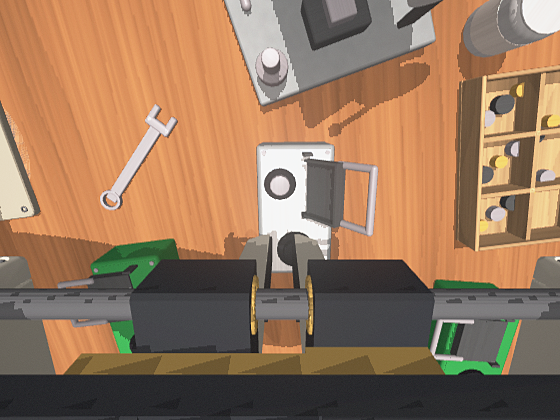

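The guard stands open at (345,195) and the start button is at (279,184), with the stop button at (293,247).

```bash
python3 - <<'E'
from idx import *
def at(u,v,zz):
    c,d=ray('wrist',u,v); return (c+d*(zz-c[2])/d[2]).round(4)
w=cloud('wrist')[0]; print(at(279.5,184,.084),np.nanmedian(w[180:189,275:284].reshape(-1,3),0)); print('stop',at(293,247,.088))
E
```

```text
[ 0.4919 -0.0943  0.084 ] [ 0.49123976 -0.09453014  0.08305515]
stop [ 0.4983 -0.1788  0.088 ]
```

The gripper body would reach the opened bar in this orientation, so I'll turn it a quarter first.

>>> play_rows:
  slide:
    - [0.012,-0.008,0]
    - [0,0,0]
    - [0,0,0]
    - [0,0,0]
    - [0,0,0]
    - [0,0,0]
    - [0,0,0]
    - [0,0,0]
  twist:
    - [0,0,0.14]
    - [0,0,0.14]
    - [0,0,0.14]
    - [0,0,0.14]
    - [0,0,0.14]
    - [0,0,0.14]
    - [0,0,0.14]
    - [0,0,0.14]

```text
t: 12.05
tool_pos: [0.4931, -0.0956, 0.2745]
orientation: [-3.115, -0.404, 0.0]
force: [0.0, -0.0, 0.3]
opening: 0.0007
gripper_force: 0.0
```

>>> play_rows:
  slide:
    - [0,0,0]
    - [0,0,0]
    - [0,0,0]
    - [0,0,0.14]
    - [0,0,0.14]
    - [0,0,0.14]
    - [0,0,0.14]
    - [0,0,0]
  twist:
    - [0,0,0.127]
    - [0,0,0.127]
    - [0,0,0.127]
    - [0,0,0]
    - [0,0,0]
    - [0,0,0]
    - [0,0,0]
    - [0,0,0]

```text
t: 12.85
tool_pos: [0.4892, -0.0944, 0.1291]
orientation: [-3.132, 0.212, 0.015]
force: [0.1, 0.4, -0.1]
opening: 0.0004
gripper_force: 0.0
```

>>> play_rows:
  slide:
    - [0.006,0,0.06]
    - [0,0,0.06]
    - [0,0,0.06]
    - [0,0,0.02]
    - [0,0,0.02]
    - [0,0,0.015]
    - [0,0,0]
    - [0,0,0]
  twist:
    - [0,0,0]
    - [0,0,0]
    - [0,0,0]
    - [0,0,0]
    - [0,0,0]
    - [0,0,0]
    - [0,0,0]
    - [0,0,0]

```text
t: 13.65
tool_pos: [0.4944, -0.0957, 0.078]
orientation: [3.134, -0.212, -0.001]
force: [-11.2, 3.4, 18.6]
opening: 0.0005
gripper_force: 9.4
```

>>> play_rows:
  slide:
    - [0,0,-0.04]
    - [0,0,-0.08]
    - [0,0,-0.16]
    - [0,0,-0.16]
    - [0,0,-0.16]
    - [0,0,-0.1]
    - [0,0,0]
    - [0,0,0]
  twist:
    - [0,0,0]
    - [0,0,0]
    - [0,0,0]
    - [0,0,0]
    - [0,0,0]
    - [0,0,0]
    - [0,0,0]
    - [0,0,0]

```text
t: 14.45
tool_pos: [0.495, -0.0959, 0.2516]
orientation: [3.134, -0.212, 0.003]
force: [-0.7, 0.8, -1.2]
opening: 0.0003
gripper_force: 0.0
```

```bash
python3 pan.py; python3 - <<'E'
from h import *
S=cloud('scene')[1];D=cloud('side')[1]
save('fin',np.hstack([S[180:320,170:320],D[150:290,230:380]]),2.6)
E
```

```text
[('scene', 2998, 0.704), ('side', 1298, 0.707)] 14.45 [ 0.49497129 -0.09594793  0.25160413] [-0.72002548  0.82900896 -1.15389199]
```

View pics/fin.png

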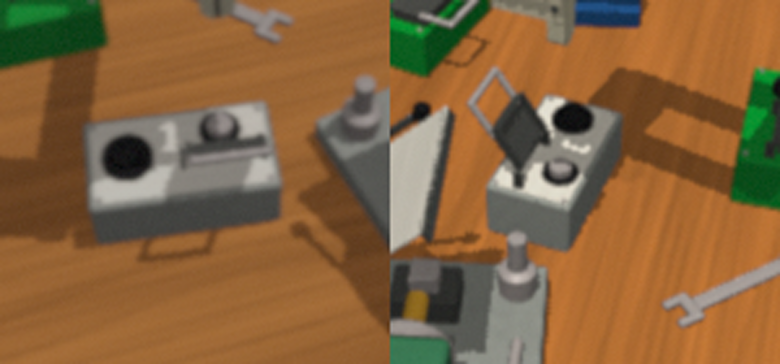

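The guard is open, the button is out, and the shield is unchanged at 0.705. Reading 78 mm at the press implies full travel. As insurance I'll press once more, slightly deeper and 2 mm over.

>>> play_rows:
  slide:
    - [-0.008,0,0.16]
    - [0,0,0.16]
    - [0,0,0.16]
    - [0,0,0.1]
    - [0,0,0.07]
    - [0,0,0.03]
    - [0,0,0.028]
    - [0,0,0]
  twist:
    - [0,0,0]
    - [0,0,0]
    - [0,0,0]
    - [0,0,0]
    - [0,0,0]
    - [0,0,0]
    - [0,0,0]
    - [0,0,0]

```text
t: 15.35
tool_pos: [0.4901, -0.0947, 0.0775]
orientation: [-3.133, 0.211, 0.01]
force: [-32.1, 8.1, 50.3]
opening: 0.0008
gripper_force: 24.9
```

>>> play_rows:
  slide:
    - [0,0,0]
    - [0,0,-0.04]
    - [0,0,-0.12]
    - [0,0,-0.16]
    - [0,0,-0.16]
    - [0,0,-0.16]
    - [0,0,0]
    - [0,0,0]
  twist:
    - [0,0,0]
    - [0,0,0]
    - [0,0,0]
    - [0,0,0]
    - [0,0,0]
    - [0,0,0]
    - [0,0,0]
    - [0,0,0]

```text
t: 16.15
tool_pos: [0.493, -0.0957, 0.2348]
orientation: [3.134, -0.212, 0.003]
force: [0.0, -0.5, -1.1]
opening: 0.0002
gripper_force: 0.0
```

```bash
python3 pan.py; python3 - <<'E'
from h import *
w=cloud('scene')[0].reshape(-1,3); m=np.hypot(w[:,0]-.493,w[:,1]+.0955)<.008; print('start z',np.nanmedian(w[m,2]))
w=cloud('side')[0].reshape(-1,3); m=(w[:,1]<-.03)&(w[:,1]>-.18)&(w[:,0]>.5)&(w[:,0]<.62)&(w[:,2]>.12)&(w[:,2]<.2); print('guard pts',m.sum(),np.nanmax(w[m],0))
E
```

```text
[('scene', 2979, 0.703), ('side', 1298, 0.705)] 16.15 [ 0.49295497 -0.09566633  0.23475315] [ 0.01807511 -0.53837888 -1.09807944]
start z 0.08293866697893926
guard pts 278 [ 0.58585435 -0.06751946  0.17195023]
```

The second press bottomed hard at the same depth. The button is out again, the guard is open and the shield is in line, so I'm handing in.

```bash
python3 -c "
from plant import robot
print(robot.close_job())"
```

```text
the job is handed in; nothing more can be done
None
```

I handed the job in at about 16 s; no verdict came back. By camera, the shield is at 0.70 rad against about 0.70 for the index arm, and the guard stands open by itself. I pressed the start button to its stop twice, the second time only as insurance, and it is out again. I never touched the stop button, chuck key or cutter.

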